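# Find the unlatched hatch cover of the bench service duct and push it open

## Robot

A 6-joint arm with a two-finger parallel gripper is mounted at the origin on the work surface. World frame = base frame: x ahead of the robot, y to its left, z up, the work surface at z = 0. Lengths are in m, angles in rad, forces in N, time in s.
With the tool pointing down it reaches from about 0.35 to 0.925 m from the base axis. Payload 6.4 kg.
Tool frame: the origin (TCP) lies between the finger pads; the fingertips stand 19 mm ahead of it and the grasp point (between the pads) is the TCP; x points along the fingers, z is the direction in which the jaws open and shut, and the axes are right-handed (so a half turn about x gives the same grasp; the last joint's range is limited). The gripper opens to 94 mm and grips with 3 to 60 N. Pads are 16 mm wide; open, the fingers measure 119 mm over their backs; the gripper's body (75 mm by 177 mm) begins 78 mm behind the grasp point.
Start: joints at [1.024, 0.245, 1.558, -0, 1.339, -0.174], TCP at [0.237, 0.605, 0.224] pointing down, gripper open.
Joint ranges: [-3.13, 3.13], [-1.02, 2.26], [0.13, 2.54], [-0.95, 4.09], [0.21, 2.88], [-2.74, 2.74]. Speed limits (rad/s): [2.57, 2.57, 3.14, 3.14, 3.14, 3.14].

## Interface

Orientations are given as a unit quaternion [w, x, y, z].
In Python, from workcell import ctrl gives the robot as it stands.
- The arm moves only by the tool arm_command, never from a script. Its argument "moves" is a list of rows, each an object with "rot": the turn, a rotation vector about the tool's x, y, z in rad, a list of three; "offset": the shift along the tool's x, y, z in mm, a list of three; "gripper": the finger opening in mm, from 0 to 94. A call has 1 to 12 rows; each row shifts and turns the commanded pose from where the row before left it, along the tool's axes as they then stand; what a row does not reach is not made up. A row lasts 1/10 s, in which the tool goes at most 50 mm and 8.59 degrees, less where a joint would pass 70% of its speed; a pose out of reach is approached as far as the arm can. A call with a gripper value outside its range is refused whole. The fingers move at their own pace and stop on an object; "newtons" is the grip in N (left out, the last holds). Time passes only in rows, so rows that do not move let the fingers close. It gives the time, the measured TCP pose, the force and the opening at its end, in the units of the state.
- ctrl.get_state(): the state, without advancing time (a new reading comes with each control period).
- ctrl.read_camera(name): name is "scene" or "top" or "wrist"; returns a dict with "img" (384x512x3 uint8, red, green, blue), "K" (3x3 intrinsics, pixels), "camera_from_world" (4x4, takes a point from world to camera coordinates). Camera axes: x right, y up, looking along -z (the intrinsics and any distortion apply to the point x, -y, -z); pixel columns grow to the right and rows downward; lengths in m; the calibration is good to about 2 mm. A picture is of the moment at which its call begins. There is no depth.
- ctrl.hand_in(): hands the job in, once; it reports no verdict.
The state is a dict: "t": time; "q": joint angles; "dq": joint speeds; "tau": joint torques, N m; "eef_pos": TCP position; "orientation": TCP orientation; "force": force on the tool from outside, world axes, zero at the start; "moment": the same for the moment, N m; "gripper_width": opening from 0.0 (shut) to 1.0 (fully open).
Only numpy, scipy, OpenCV 4.12 (cv2) and the standard library are available. Lean on these libraries where they do the work, as an engineer would, in place of code of your own. Each camera call takes 0.05 s, during which the arm holds its last target.

## Task

One of the four hatch covers in the top of the white service duct has been left unlatched; the other three are held by their catches, and they all look alike. With closed fingertips press each cover on its ribbed far end until you find the one that rocks, then push its raised front edge up and over, away from you, until that cover stands fully open, past upright, and leave it standing. Do not pinch or force any cover (a light press is enough), and leave the lab things on and around the duct where they stand, neither lifted nor knocked.

Things in the scene. Friction and masses are not known exactly. Their poses are not given: they have to be found in the camera images.
- cover1 (a joint): hinge of the left-most hatch cover seen from the robot. 0 rad = closed, flush; grows as its far end sinks into the duct and its front (robot-side) edge swings up and over, away from the robot; 1.57 = upright; about 1.72 = fully open on its springy rubber stop, leaning a little away. Friction hinge: unlatched, it stays at any angle it is left at.
- cover2 (a joint): hinge of the second from the left hatch cover seen from the robot. 0 rad = closed, flush; grows as its far end sinks into the duct and its front (robot-side) edge swings up and over, away from the robot; 1.57 = upright; about 1.72 = fully open on its springy rubber stop, leaning a little away. Unlatched, it yields to 3 to 5 N at its press point; latched, it gives only about 1 mm per 10 N and springs back.
- cover3 (a joint): hinge of the third from the left hatch cover seen from the robot. 0 rad = closed, flush; grows as its far end sinks into the duct and its front (robot-side) edge swings up and over, away from the robot; 1.57 = upright; about 1.72 = fully open on its springy rubber stop, leaning a little away. Pressing a cover on the robot's side of its pins does not tip it.
- cover4 (a joint): hinge of the right-most hatch cover seen from the robot. 0 rad = closed, flush; grows as its far end sinks into the duct and its front (robot-side) edge swings up and over, away from the robot; 1.57 = upright; about 1.72 = fully open on its springy rubber stop, leaning a little away. A fingertip pressing 28 mm down at the press point leaves it tipped 0.9 rad; 1 to 4 N on the raised front edge then swings it over.
- cover1_press (a point): press point of cover1: mid-width on its upper face, on the dark ribs, 32 mm beyond the hinge pins and 18 mm short of the far edge; 85 mm above the bench when closed. Moves with the cover. x axis along the cover from front to far edge, y along the pins, z out of the upper face.
- cover2_press (a point): press point of cover2: mid-width on its upper face, on the dark ribs, 32 mm beyond the hinge pins and 18 mm short of the far edge; 85 mm above the bench when closed. Moves with the cover. x axis along the cover from front to far edge, y along the pins, z out of the upper face.
- cover3_press (a point): press point of cover3: mid-width on its upper face, on the dark ribs, 32 mm beyond the hinge pins and 18 mm short of the far edge; 85 mm above the bench when closed. Moves with the cover. x axis along the cover from front to far edge, y along the pins, z out of the upper face.
- cover4_press (a point): press point of cover4: mid-width on its upper face, on the dark ribs, 32 mm beyond the hinge pins and 18 mm short of the far edge; 85 mm above the bench when closed. Moves with the cover. x axis along the cover from front to far edge, y along the pins, z out of the upper face.
- cover1_front (a point): middle of the front edge of cover1, on its upper face, 122 mm from its press point; same axes. Moves with the cover: 85 mm above the bench closed, about 172 mm upright. All covers are alike: plain aluminium plate 140 mm front to far edge, 90 mm wide, 5 mm thick, smooth, pins 90 mm from the front edge.
- cover2_front (a point): middle of the front edge of cover2, on its upper face, 122 mm from its press point; same axes. Moves with the cover: 85 mm above the bench closed, about 172 mm upright. All covers are alike: plain aluminium plate 140 mm front to far edge, 90 mm wide, 5 mm thick, smooth, pins 90 mm from the front edge.
- cover3_front (a point): middle of the front edge of cover3, on its upper face, 122 mm from its press point; same axes. Moves with the cover: 85 mm above the bench closed, about 172 mm upright. All covers are alike: plain aluminium plate 140 mm front to far edge, 90 mm wide, 5 mm thick, smooth, pins 90 mm from the front edge.
- cover4_front (a point): middle of the front edge of cover4, on its upper face, 122 mm from its press point; same axes. Moves with the cover: 85 mm above the bench closed, about 172 mm upright. All covers are alike: plain aluminium plate 140 mm front to far edge, 90 mm wide, 5 mm thick, smooth, pins 90 mm from the front edge.
- duct: white bench service duct, fixed, 606 x 198 x 85 mm high, covers flush in its top. Origin on the bench under the common hinge line, midway; x to the far side (spans -118 to +80 mm), y to the left, z up. Cover centres at y +194, +84, -84, -194 mm (cover1 to cover4); 72 mm deck in the middle, 61 mm decks at the ends. Hollow under the covers to 60 mm below its top.
- oil_bottle: bystander: amber immersion-oil bottle with black cap, 24 mm across, about 50 mm tall, standing on the duct's middle deck between cover2 and cover3; origin at the centre of its underside.
- objective: bystander: steel microscope objective, 24 mm across, 44 mm tall, standing on the deck at the duct's right end; origin at the centre of its underside.
- petri: bystander: clear lidded Petri dish with dark red agar, 48 mm across, 13 mm high, lying on the deck at the duct's left end; origin at the centre of its underside.
- slide_box: bystander: grey slide box with white lid, 88 x 103 x 35 mm, on the bench to the left of the duct; origin at the centre of its underside.
- vial_a: bystander: clear specimen vial with black cap, 26 mm across, about 75 mm tall, on the bench beyond the duct; origin at the centre of its underside.
- vial_b: bystander: a second specimen vial like vial_a; origin at the centre of its underside.
- beaker: bystander: glass beaker, 64 mm across, 85 mm tall, on the bench to the right of the duct; origin at the centre of its underside.
- wash_bottle: bystander: white wash bottle with blue cap and spout, 70 mm across, 186 mm tall, on the bench to the left of the duct; origin at the centre of its underside.

How it is judged:
By the outcome, as a careful person would: the job done as asked, in the order asked, and still so for the second after the job is handed in, with the robot touching nothing.
It also fails if it takes over 58 s, if anything falls off the work surface, if the arm or the gripper's body presses on something with over 40 N, if the wrist force passes 120 N, or if a joint passes its speed limit or range.

## Working session

There is one attempt and no reset: what is moved stays moved. The work goes in short steps, Python scripts to look and compute and a tool call to move; the robot and the scene stay as the last step left them, time stands still between calls to the robot, and variables do not carry over. Pictures are saved under pics/ and viewed, and the job is handed in when it is done.

Besides the shell and the picture viewer there is one more tool, called as name(argument=value, ...) on one line, values as JSON. arm_command: Moves the arm, as the interface text tells. Its arguments: {"type":"object","properties":{"moves":{"type":"array","items":{"type":"object","properties":{"rot":{"type":"array","items":{"type":"number"}},"offset":{"type":"array","items":{"type":"number"}},"gripper":{"type":"number"}}}},"newtons":{"type":"number"}},"required":["moves"]}

```bash
mkdir -p pics; cat > h.py <<'E'
import numpy as np,cv2
from workcell import ctrl
def snap(n,f):
    r=ctrl.read_camera(n); cv2.imwrite('pics/%s.png'%f,r['img'][:,:,::-1]); np.savez('pics/%s.npz'%f,K=r['K'],T=r['camera_from_world']); return r
def ray(f,u,v,z):
    d=np.load('pics/%s.npz'%f);K,T=d['K'],d['T']
    x=np.linalg.solve(K,[u,v,1]); c=np.array([x[0],-x[1],-1]); R=T[:3,:3];o=-R.T@T[:3,3];dd=R.T@c
    return o+dd*(z-o[2])/dd[2]
def proj(f,p):
    d=np.load('pics/%s.npz'%f);K,T=d['K'],d['T']
    c=T[:3,:3]@np.array(p)+T[:3,3]; q=K@np.array([c[0],-c[1],-c[2]]);return q[:2]/q[2]
E
python3 - <<'E'
from h import *
print({k:np.round(v,3) for k,v in ctrl.get_state().items()})
for n in ['scene','top','wrist']:
    r=snap(n,n+'0'); print(n,r.keys(),np.round(r['K'],1).tolist())
E
```

```text
{'t': np.float64(0.0), 'q': array([ 1.024,  0.246,  1.559,  0.   ,  1.339, -0.174]), 'dq': array([-0.   ,  0.001, -0.002,  0.   ,  0.001,  0.   ]), 'tau': array([ 0.0000e+00, -4.1584e+01, -3.1460e+01,  6.8000e-02,  3.3000e-02,
       -0.0000e+00]), 'eef_pos': array([0.236, 0.605, 0.223]), 'orientation': array([ 0.583, -0.399,  0.585,  0.398]), 'force': array([0.371, 0.342, 0.822]), 'moment': array([ 0.02 , -0.027,  0.013]), 'gripper_width': np.float64(1.0)}
scene dict_keys(['img', 'K', 'camera_from_world']) [[417.4, 0.0, 259.1], [0.0, 417.4, 190.6], [0.0, 0.0, 1.0]]
top dict_keys(['img', 'K', 'camera_from_world']) [[393.0, 0.0, 251.9], [0.0, 393.0, 193.3], [0.0, 0.0, 1.0]]
wrist dict_keys(['img', 'K', 'camera_from_world']) [[274.3, 0.0, 258.5], [0.0, 274.3, 194.6], [0.0, 0.0, 1.0]]
```

View pics/scene0.png

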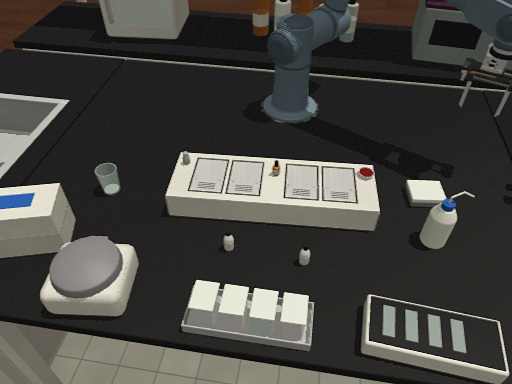

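View pics/top0.png

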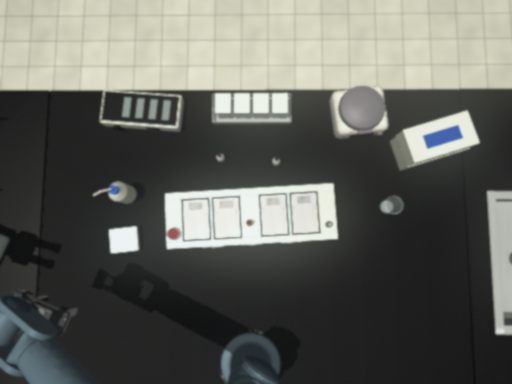

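View pics/wrist0.png

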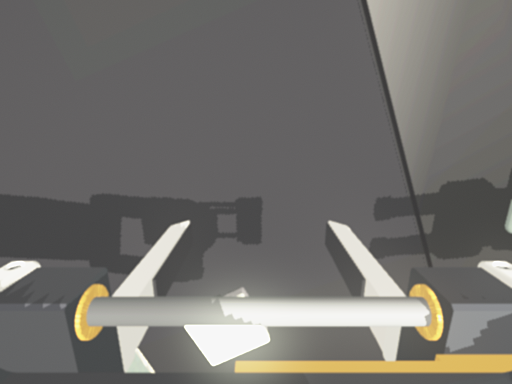

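The scene view shows the duct with four covers. In the top view it spans about (165-338, 183-248), slightly rotated, with the petri at its left end, the oil bottle in the middle and the objective at its right end. I'll enlarge both views.

```bash
python3 - <<'E'
from h import *
a=cv2.imread('pics/top0.png')[175:255,155:345]; cv2.imwrite('pics/topc.png',cv2.resize(a,None,fx=4,fy=4,interpolation=2))
a=cv2.imread('pics/scene0.png')[140:240,160:390]; cv2.imwrite('pics/scenec.png',cv2.resize(a,None,fx=3.4,fy=3.4,interpolation=2))
E
```

```text
(no output)
```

View pics/topc.png

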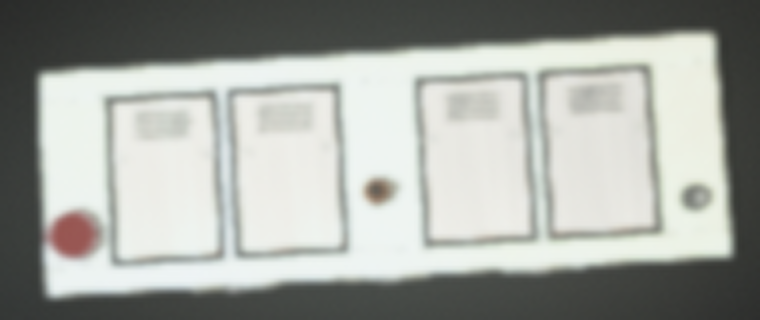

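View pics/scenec.png

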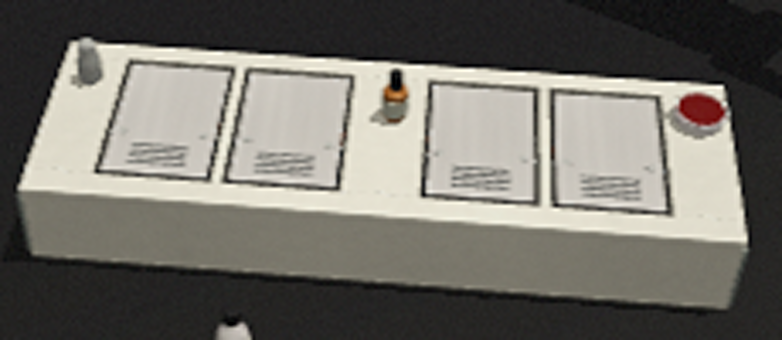

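```bash
cat > fit.py <<'E'
from h import *
from scipy.optimize import least_squares
Z=.085
top=[((80,303),(40,72)),((80,-303),(715,34)),((50,239),(107,98)),((50,149),(214,93)),((-90,149),(221,257)),((-90,239),(115,263)),
((50,-149),(541,71)),((50,-239),(648,67)),((-90,-239),(660,232)),((-90,-149),(552,238))]
sc=[((-90,149),(553,91)),((-90,239),(658,97)),((50,239),(671,213)),((50,149),(553,206)),((-90,-149),(234,68)),((-90,-239),(128,63)),((50,-239),(98,171)),((50,-149),(209,180)),((80,303),(748,241)),((80,-303),(20,188)),((-118,303),(727,87)),((-118,-303),(75,43))]
def W(p,a): 
    c,s=np.cos(p[2]),np.sin(p[2]); x,y=a[0]/1e3,a[1]/1e3
    return [p[0]+c*x-s*y,p[1]+s*x+c*y,Z]
def res(p,w=(1,1)):
    r=[]
    for a,(u,v) in top: r.append(w[0]*(proj('top0',W(p,a))-[(u-1.5)/4+155,(v-1.5)/4+175]))
    for a,(u,v) in sc: r.append(w[1]*(proj('scene0',W(p,a))-[(u-1.2)/3.4+160,(v-1.2)/3.4+140]))
    return np.ravel(r)
for w in ((1,1),(1,0),(0,1)):
    s=least_squares(res,[.6,0,0],args=(w,)); print(s.x,abs(s.fun).max(),np.sqrt((s.fun**2).mean()))
    if w==(1,1): np.save('duct.npy',s.x);p=s.x;print(np.round(s.fun.reshape(-1,2),1).tolist())
for i,y in enumerate([194,84,-84,-194]): print(i+1,'press',W(p,(32,y)),'front',W(p,(-90,y)))
E
python3 fit.py
```

```text
[0.5484039  0.00340655 0.06110706] 1.585243060196774 0.8653003049649877
[[-0.2, 0.1], [-0.5, -0.3], [1.0, 0.8], [-0.7, 0.6], [-0.7, -1.2], [0.5, -1.2], [0.5, 1.3], [-1.0, 0.8], [-1.1, -1.1], [0.5, -1.2], [0.8, 0.6], [-0.7, 0.9], [-1.3, -0.7], [1.5, -1.0], [-1.2, 0.7], [1.6, 0.2], [0.9, -0.6], [-1.0, -1.0], [0.2, 0.5], [-0.5, 0.0], [-0.8, -0.6], [-0.9, -0.9]]
[0.54788846 0.00274806 0.06074481] 1.4504158348386795 0.5648244534978173
[0.54905004 0.00386013 0.06202874] 1.6645655617026023 0.6367733365277327
1 press [np.float64(0.5684967753097202), np.float64(0.19899866642393219), 0.085] front [np.float64(0.44672448289201977), np.float64(0.19154824366156056), 0.085]
2 press [np.float64(0.5752143696036619), np.float64(0.08920397653912035), 0.085] front [np.float64(0.4534420771859614), np.float64(0.08175355377674873), 0.085]
3 press [np.float64(0.5854739681616817), np.float64(-0.07848245892131955), 0.085] front [np.float64(0.46370167574398136), np.float64(-0.08593288168369118), 0.085]
4 press [np.float64(0.5921915624556234), np.float64(-0.18827714880613142), 0.085] front [np.float64(0.470419270037923), np.float64(-0.19572757156850304), 0.085]
```

```bash
cat >> h.py <<'E'
from scipy.spatial.transform import Rotation as Rn
D=np.array([0.5484,0.0034]);TH=.0611
def duct2w(x,y,h): # mm duct, h mm above duct top -> world
    c,s=np.cos(TH),np.sin(TH); return np.array([D[0]+(c*x-s*y)/1e3,D[1]+(s*x+c*y)/1e3,.085+h/1e3])
def st():
    s=ctrl.get_state(); q=s['orientation'];R=Rn.from_quat([q[1],q[2],q[3],q[0]]); return s,R
def goto(x,y,h):
    "shift in tool axes (mm) for fingertip at duct coords; and rot"
    s,R=st(); tx=duct2w(x,y,h)+[0,0,.019]
    c,sn=np.cos(TH),np.sin(TH)
    best=None
    for sg in (1,-1):
        zt=sg*np.array([-sn,c,0]);xt=np.array([0,0,-1.]);yt=np.cross(zt,xt)
        rv=(R.inv()*Rn.from_matrix(np.c_[xt,yt,zt])).as_rotvec()
        if best is None or np.linalg.norm(rv)<np.linalg.norm(best): best=rv
    cur=s['eef_pos']-[0,0,.019]
    d=cur[:2]-D; du=np.array([c*d[0]+sn*d[1],-sn*d[0]+c*d[1]])*1e3
    print('t',round(float(s['t']),2),'F',np.round(s['force'],1),'tip duct',np.round(du,1),'h',round((cur[2]-.085)*1e3,1),'w',round(float(s['gripper_width']),2))
    print('rot',np.round(best,3),'shift tool',np.round(R.inv().apply(tx-s['eef_pos'])*1e3,1),'shift after rot',np.round((R*Rn.from_rotvec(best)).inv().apply(tx-s['eef_pos'])*1e3,1))
E
python3 - <<'E'
from h import *
goto(32,194,40)
for u,v in((122,192),(113,190),(95,193),(124,240)): print(ray('top0',u,v,.15))
s,R=st();print(R.as_matrix().round(3))
print(s['q'])
E
```

```text
t 0.15 F [ 0.1 -0.2  0.4] tip duct [-274.6  619.5] h 119.6 w 1.0
rot [-0.434 -0.001 -0.001] shift tool [  79.9 -457.1 -257.1] shift after rot [  79.6 -306.6 -425.5]
[0.60468989 0.44149688 0.15      ]
[0.61154997 0.47300454 0.15      ]
[0.600999   0.53503535 0.15      ]
[0.44067396 0.42795427 0.15      ]
[[-0.001 -0.931  0.364]
 [-0.001  0.364  0.931]
 [-1.     0.    -0.001]]
[ 1.02390664e+00  2.45648166e-01  1.55869817e+00 -4.34648429e-06
  1.33869507e+00 -1.74106738e-01]
```

arm_command(moves=[{"rot": [-0.109, 0, 0], "offset": [0, 0, 0], "gripper": 0}, {"rot": [-0.109, 0, 0], "offset": [0, 0, -20], "gripper": 0}, {"rot": [-0.108, 0, 0], "offset": [0, 0, -40], "gripper": 0}, {"rot": [-0.108, 0, 0], "offset": [0, 0, -40], "gripper": 0}, {"offset": [0, -10, -45], "gripper": 0}, {"offset": [0, -30, -35], "gripper": 0}, {"offset": [0, -30, -35], "gripper": 0}, {"offset": [0, -30, -35], "gripper": 0}, {"offset": [0, -30, -35], "gripper": 0}, {"offset": [0, -30, -35], "gripper": 0}, {"offset": [0, -30, -35], "gripper": 0}, {"offset": [0, -30, -30], "gripper": 0}], newtons=10)

```text
validation failed for argument at $.mo...
```

```bash
python3 -c "
from h import *
goto(32,194,10)"
```

```text
t 0.15 F [ 0.1 -0.2  0.4] tip duct [-274.6  619.5] h 119.6 w 1.0
rot [-0.434 -0.001 -0.001] shift tool [ 109.9 -457.1 -257. ] shift after rot [ 109.6 -306.6 -425.5]
```

arm_command(moves=[{"rot": [-0.109, 0, 0], "offset": [0, 0, 0], "gripper": 0}, {"rot": [-0.109, 0, 0], "offset": [0, 0, -20], "gripper": 0}, {"rot": [-0.108, 0, 0], "offset": [0, 0, -40], "gripper": 0}, {"rot": [-0.108, 0, 0], "offset": [0, 0, -40], "gripper": 0}, {"rot": [0, 0, 0], "offset": [0, -10, -45], "gripper": 0}, {"rot": [0, 0, 0], "offset": [0, -30, -35], "gripper": 0}, {"rot": [0, 0, 0], "offset": [0, -30, -35], "gripper": 0}, {"rot": [0, 0, 0], "offset": [0, -30, -35], "gripper": 0}, {"rot": [0, 0, 0], "offset": [0, -30, -35], "gripper": 0}, {"rot": [0, 0, 0], "offset": [0, -30, -35], "gripper": 0}, {"rot": [0, 0, 0], "offset": [0, -30, -35], "gripper": 0}, {"rot": [0, 0, 0], "offset": [0, -30, -30], "gripper": 0}], newtons=10)

```text
t: 1.35
eef_pos: [0.4615, 0.2337, 0.2244]
orientation: [0.485, -0.515, 0.485, 0.515]
force: [0.0, 0.5, -0.3]
gripper_width: 0.023
```

```bash
python3 -c "
from h import *
goto(32,194,10)"
```

```text
t 1.35 F [ 0.   0.5 -0.3] tip duct [-72.7 235.2] h 120.4 w 0.02
rot [-0.001 -0.    -0.   ] shift tool [ 110.4 -104.7  -41.1] shift after rot [ 110.4 -104.7  -41.2]
```

arm_command(moves=[{"rot": [0, 0, 0], "offset": [0, -30, -10], "gripper": 0}, {"rot": [0, 0, 0], "offset": [20, -30, -10], "gripper": 0}, {"rot": [0, 0, 0], "offset": [30, -20, -5], "gripper": 0}, {"rot": [0, 0, 0], "offset": [30, 0, 0], "gripper": 0}, {"rot": [0, 0, 0], "offset": [0, 0, 0], "gripper": 0}, {"rot": [0, 0, 0], "offset": [0, 0, 0], "gripper": 0}])

```text
t: 1.95
eef_pos: [0.5414, 0.2155, 0.1443]
orientation: [0.484, -0.515, 0.485, 0.515]
force: [0.1, -0.3, 0.7]
gripper_width: 0.007
```

```bash
python3 -c "
from h import *
goto(32,194,10);snap('wrist','w1')"
```

```text
t 1.95 F [ 0.1 -0.3  0.7] tip duct [  6.  212.2] h 40.3 w 0.01
rot [ 0.    -0.    -0.001] shift tool [ 30.3 -26.  -18.2] shift after rot [ 30.3 -26.  -18.2]
```

View pics/w1.png

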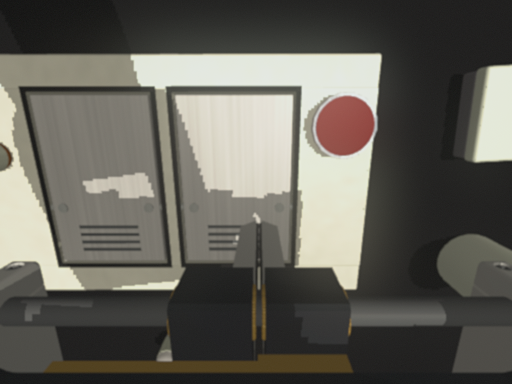

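The wrist view shows cover1 between (170,88) and (298,267), with its hinge pins at (195,208) and (279,208). The fingertip is at about (258,217). I'll check the duct pose against this.

```bash
python3 -c "
from h import *
for p in [(0,226),(0,162),(-90,239),(-90,149),(50,239),(50,149),(-90,129),(50,129),(-118,303)]: print(p,proj('w1',duct2w(*p,0)).round(1))
for u,v in [(279,208),(195,208),(300,88),(169,88),(297,267),(179,267),(157,90),(379,54)]:
  w=ray('w1',u,v,.085); d=w[:2]-D;c,s=np.cos(TH),np.sin(TH);print((u,v),(1e3*np.array([c*d[0]+s*d[1],-s*d[0]+c*d[1]])).round(1))
"
```

```text
(0, 226) [273.8 207.6]
(0, 162) [197.9 207.6]
(-90, 239) [292.8  94.4]
(-90, 149) [173.6  94.3]
(50, 239) [287.5 260.9]
(50, 149) [186.6 260.8]
(-90, 129) [147.2  94.3]
(50, 129) [164.2 260.8]
(-118, 303) [382.   53.6]
(279, 208) [  0.4 230.4]
(195, 208) [  0.4 159.6]
(300, 88) [-94.5 244.3]
(169, 88) [-94.5 145.9]
(297, 267) [ 56.1 247.7]
(179, 267) [ 56.2 141.7]
(157, 90) [-93.1 136.7]
(379, 54) [-117.7  300.9]
```

The pose agrees to about 1 mm, so I'll press cover1.

arm_command(moves=[{"rot": [0, 0, 0], "offset": [5, -13, -9], "gripper": 0}, {"rot": [0, 0, 0], "offset": [15, -13, -9], "gripper": 0}, {"rot": [0, 0, 0], "offset": [10, 0, 0], "gripper": 0}, {"rot": [0, 0, 0], "offset": [5, 0, 0], "gripper": 0}, {"rot": [0, 0, 0], "offset": [2, 0, 0], "gripper": 0}, {"rot": [0, 0, 0], "offset": [0, 0, 0], "gripper": 0}])

```text
t: 2.6
eef_pos: [0.5686, 0.1994, 0.1075]
orientation: [0.484, -0.515, 0.484, 0.515]
force: [0.4, -0.8, -0.2]
gripper_width: 0.005
```

```bash
python3 -c "
from h import *
goto(32,194,0)"
```

```text
t 2.6 F [ 0.4 -0.8 -0.2] tip duct [ 32.1 194.4] h 3.5 w 0.01
rot [ 0.001  0.    -0.   ] shift tool [ 3.5  0.1 -0.4] shift after rot [ 3.5  0.1 -0.4]
```

arm_command(moves=[{"rot": [0, 0, 0], "offset": [1, 0, 0], "gripper": 0}, {"rot": [0, 0, 0], "offset": [1, 0, 0], "gripper": 0}, {"rot": [0, 0, 0], "offset": [1, 0, 0], "gripper": 0}, {"rot": [0, 0, 0], "offset": [0, 0, 0], "gripper": 0}])

```text
t: 3.0
eef_pos: [0.5689, 0.1992, 0.1044]
orientation: [0.484, -0.515, 0.484, 0.515]
force: [0.3, 0.1, -0.2]
gripper_width: 0.005
```

arm_command(moves=[{"rot": [0, 0, 0], "offset": [0.7, 0, 0], "gripper": 0}, {"rot": [0, 0, 0], "offset": [0, 0, 0], "gripper": 0}])

```text
t: 3.2
eef_pos: [0.569, 0.1992, 0.1041]
orientation: [-0.484, 0.515, -0.484, -0.515]
force: [-1.8, -0.1, 3.2]
gripper_width: 0.004
```

Contact at TCP z = 0.104. I'll press on in small steps.

arm_command(moves=[{"rot": [0, 0, 0], "offset": [0.5, 0, 0], "gripper": 0}, {"rot": [0, 0, 0], "offset": [0, 0, 0], "gripper": 0}])

```text
t: 3.4
eef_pos: [0.5691, 0.1992, 0.104]
orientation: [-0.484, 0.515, -0.484, -0.515]
force: [-3.1, -0.6, 4.6]
gripper_width: 0.004
```

arm_command(moves=[{"rot": [0, 0, 0], "offset": [0.7, 0, 0], "gripper": 0}, {"rot": [0, 0, 0], "offset": [0, 0, 0], "gripper": 0}])

```text
t: 3.6
eef_pos: [0.5691, 0.1992, 0.1037]
orientation: [0.484, -0.515, 0.484, 0.515]
force: [-2.9, 0.2, 7.8]
gripper_width: 0.005
```

arm_command(moves=[{"rot": [0, 0, 0], "offset": [0.7, 0, 0], "gripper": 0}, {"rot": [0, 0, 0], "offset": [0, 0, 0], "gripper": 0}])

```text
t: 3.8
eef_pos: [0.5692, 0.1992, 0.1035]
orientation: [-0.484, 0.515, -0.484, -0.515]
force: [-4.8, -0.8, 10.1]
gripper_width: 0.006
```

Cover1 gave 0.6 mm at 10 N, so it is latched. On to cover2.

arm_command(moves=[{"rot": [0, 0, 0], "offset": [-10, 0, 0], "gripper": 0}, {"rot": [0, 0, 0], "offset": [-10, 0, -30], "gripper": 0}, {"rot": [0, 0, 0], "offset": [0, 0, -40], "gripper": 0}, {"rot": [0, 0, 0], "offset": [5, 0, -30], "gripper": 0}, {"rot": [0, 0, 0], "offset": [7, 0, -10], "gripper": 0}, {"rot": [0, 0, 0], "offset": [3, 0, 0], "gripper": 0}, {"rot": [0, 0, 0], "offset": [2, 0, 0], "gripper": 0}, {"rot": [0, 0, 0], "offset": [0, 0, 0], "gripper": 0}])

```text
t: 4.6
eef_pos: [0.5755, 0.0904, 0.1046]
orientation: [0.484, -0.515, 0.484, 0.516]
force: [-0.3, 1.0, 0.1]
gripper_width: 0.004
```

```bash
python3 -c "
from h import *
goto(32,84,0)"
```

```text
t 4.6 F [-0.3  1.   0.1] tip duct [32.3 85.2] h 0.6 w 0.0
rot [ 0.001  0.    -0.   ] shift tool [ 0.6  0.3 -1.2] shift after rot [ 0.6  0.3 -1.2]
```

arm_command(moves=[{"rot": [0, 0, 0], "offset": [0.8, 0, 0], "gripper": 0}, {"rot": [0, 0, 0], "offset": [0.6, 0, 0], "gripper": 0}, {"rot": [0, 0, 0], "offset": [0, 0, 0], "gripper": 0}])

```text
t: 4.9
eef_pos: [0.576, 0.0901, 0.1041]
orientation: [-0.485, 0.515, -0.484, -0.515]
force: [-1.0, 0.1, 3.9]
gripper_width: 0.003
```

arm_command(moves=[{"rot": [0, 0, 0], "offset": [0.7, 0, 0], "gripper": 0}, {"rot": [0, 0, 0], "offset": [0, 0, 0], "gripper": 0}])

```text
t: 5.1
eef_pos: [0.5761, 0.0899, 0.1038]
orientation: [-0.485, 0.515, -0.484, -0.515]
force: [-1.7, 2.8, 6.6]
gripper_width: 0.008
```

arm_command(moves=[{"rot": [0, 0, 0], "offset": [0.7, 0, 0], "gripper": 0}, {"rot": [0, 0, 0], "offset": [0, 0, 0], "gripper": 0}])

```text
t: 5.3
eef_pos: [0.5762, 0.0899, 0.1036]
orientation: [-0.485, 0.515, -0.484, -0.515]
force: [-4.0, 2.1, 9.0]
gripper_width: 0.006
```

Cover2 is latched too. To reach cover3 I'll travel along x=32 mm, so I'll check the oil bottle's position first.

```bash
python3 -c "
from h import *
for n,(u,v),z in [('top0',(155+378/4,175+190/4),.13),('scene0',(160+395/3.4,140+120/3.4),.085)]:
  w=ray(n,u,v,z); d=w[:2]-D;c,s=np.cos(TH),np.sin(TH);print((1e3*np.array([c*d[0]+s*d[1],-s*d[0]+c*d[1]])).round(1))
goto(32,-84,3)"
```

```text
[-46.    1.9]
[-36.9   7.6]
t 5.3 F [-4.   2.1  9. ] tip duct [33.  84.7] h -0.4 w 0.01
rot [0.    0.001 0.001] shift tool [  -3.5    1.1 -168.7] shift after rot [  -3.4    1.  -168.7]
```

arm_command(moves=[{"rot": [0, 0, 0], "offset": [-12, 0, 0], "gripper": 0}, {"rot": [0, 0, 0], "offset": [-13, 0, -30], "gripper": 0}, {"rot": [0, 0, 0], "offset": [0, 0, -45], "gripper": 0}, {"rot": [0, 0, 0], "offset": [0, 0, -45], "gripper": 0}, {"rot": [0, 0, 0], "offset": [5, 0, -38], "gripper": 0}, {"rot": [0, 0, 0], "offset": [9, 0, -10], "gripper": 0}, {"rot": [0, 0, 0], "offset": [6, 0, 0], "gripper": 0}, {"rot": [0, 0, 0], "offset": [2, 0, 0], "gripper": 0}, {"rot": [0, 0, 0], "offset": [0, 0, 0], "gripper": 0}])

```text
t: 6.2
eef_pos: [0.5856, -0.0768, 0.1046]
orientation: [0.484, -0.515, 0.484, 0.516]
force: [-0.8, 0.2, 0.2]
gripper_width: 0.006
```

```bash
python3 -c "
from h import *
goto(32,-84,0)"
```

```text
t 6.2 F [-0.8  0.2  0.2] tip duct [ 32.3 -82.4] h 0.6 w 0.01
rot [ 0.002  0.001 -0.001] shift tool [ 0.6  0.3 -1.6] shift after rot [ 0.6  0.3 -1.6]
```

arm_command(moves=[{"rot": [0, 0, 0], "offset": [0.8, 0, -1.5], "gripper": 0}, {"rot": [0, 0, 0], "offset": [0.6, 0, 0], "gripper": 0}, {"rot": [0, 0, 0], "offset": [0, 0, 0], "gripper": 0}])

```text
t: 6.5
eef_pos: [0.5862, -0.0793, 0.1039]
orientation: [-0.484, 0.515, -0.484, -0.515]
force: [0.4, 0.8, 1.4]
gripper_width: 0.006
```

arm_command(moves=[{"rot": [0, 0, 0], "offset": [0.7, 0, 0], "gripper": 0}, {"rot": [0, 0, 0], "offset": [0, 0, 0], "gripper": 0}])

```text
t: 6.7
eef_pos: [0.5864, -0.0796, 0.1034]
orientation: [-0.485, 0.515, -0.484, -0.515]
force: [0.4, 1.5, 2.6]
gripper_width: 0.005
```

arm_command(moves=[{"rot": [0, 0, 0], "offset": [0.7, 0, 0], "gripper": 0}, {"rot": [0, 0, 0], "offset": [0, 0, 0], "gripper": 0}])

```text
t: 6.9
eef_pos: [0.5864, -0.0798, 0.1026]
orientation: [-0.485, 0.515, -0.484, -0.515]
force: [0.6, 1.5, 4.0]
gripper_width: 0.006
```

arm_command(moves=[{"rot": [0, 0, 0], "offset": [1, 0, 0], "gripper": 0}, {"rot": [0, 0, 0], "offset": [1, 0, 0], "gripper": 0}, {"rot": [0, 0, 0], "offset": [0, 0, 0], "gripper": 0}])

```text
t: 7.2
eef_pos: [0.5863, -0.0799, 0.1003]
orientation: [-0.485, 0.515, -0.484, -0.515]
force: [1.4, 1.6, 3.1]
gripper_width: 0.005
```

```bash
python3 -c "
from h import *
goto(32,-84,-28)"
```

```text
t 7.2 F [1.4 1.6 3.1] tip duct [ 32.8 -85.5] h -3.7 w 0.0
rot [ 0.    -0.     0.001] shift tool [24.3  0.8  1.5] shift after rot [24.3  0.8  1.5]
```

Cover3 rocks: 3.7 mm down at 3 N. I'll press on to about 28 mm.

arm_command(moves=[{"rot": [0, 0, 0], "offset": [3, 0, 1], "gripper": 0}, {"rot": [0, 0, 0], "offset": [3, 0, 0], "gripper": 0}, {"rot": [0, 0, 0], "offset": [3, 0, 0], "gripper": 0}, {"rot": [0, 0, 0], "offset": [3, 0, 0], "gripper": 0}, {"rot": [0, 0, 0], "offset": [0, 0, 0], "gripper": 0}])

```text
t: 7.7
eef_pos: [0.5857, -0.0788, 0.0875]
orientation: [0.484, -0.515, 0.485, 0.515]
force: [0.4, -0.5, 0.9]
gripper_width: 0.005
```

arm_command(moves=[{"rot": [0, 0, 0], "offset": [3, 0, 0], "gripper": 0}, {"rot": [0, 0, 0], "offset": [3, 0, 0], "gripper": 0}, {"rot": [0, 0, 0], "offset": [3, 0, 0], "gripper": 0}, {"rot": [0, 0, 0], "offset": [3, 0, 0], "gripper": 0}, {"rot": [0, 0, 0], "offset": [0, 0, 0], "gripper": 0}])

```text
t: 8.2
eef_pos: [0.5856, -0.0787, 0.0755]
orientation: [0.484, -0.515, 0.485, 0.515]
force: [1.1, 0.4, 0.7]
gripper_width: 0.005
```

```bash
python3 -c "
from h import *
goto(32,-84,-28);snap('scene','s2');snap('wrist','w2')
a=cv2.imread('pics/s2.png')[110:240,160:390]; cv2.imwrite('pics/s2c.png',cv2.resize(a,None,fx=3.4,fy=3.4,interpolation=2))"
```

```text
t 8.2 F [1.1 0.4 0.7] tip duct [ 32.1 -84.2] h -28.5 w 0.01
rot [ 0.     0.    -0.001] shift tool [-0.5  0.1  0.2] shift after rot [-0.5  0.1  0.2]
```

View pics/s2c.png

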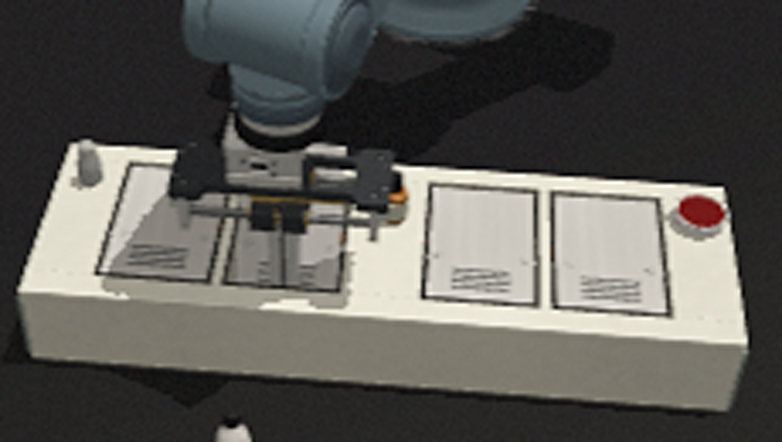

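View pics/w2.png

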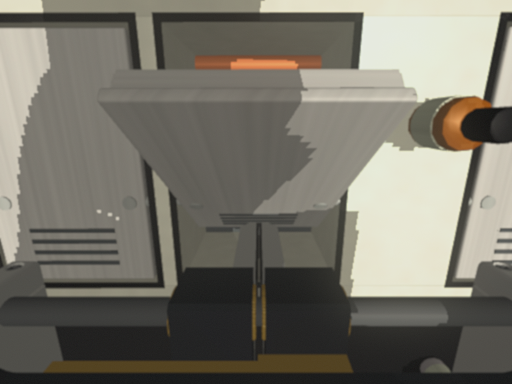

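The wrist view shows cover3 tipped, its front edge raised along (105-410, 95), with the oil bottle at (460,125) clear of it. I'll lift the tip above the raised edge, move to the robot's side and lower it there.

arm_command(moves=[{"rot": [0, 0, 0], "offset": [-15, 0, 0], "gripper": 0}, {"rot": [0, 0, 0], "offset": [-30, 0, 0], "gripper": 0}, {"rot": [0, 0, 0], "offset": [-35, 0, 0], "gripper": 0}, {"rot": [0, 0, 0], "offset": [-35, 0, 0], "gripper": 0}, {"rot": [0, 0, 0], "offset": [-25, 10, 0], "gripper": 0}, {"rot": [0, 0, 0], "offset": [0, 30, 0], "gripper": 0}, {"rot": [0, 0, 0], "offset": [0, 35, 0], "gripper": 0}, {"rot": [0, 0, 0], "offset": [0, 35, 0], "gripper": 0}, {"rot": [0, 0, 0], "offset": [0, 22, 0], "gripper": 0}, {"rot": [0, 0, 0], "offset": [0, 0, 0], "gripper": 0}])

```text
t: 9.3
eef_pos: [0.4524, -0.0867, 0.2168]
orientation: [-0.485, 0.515, -0.485, -0.515]
force: [-0.4, 0.4, -0.6]
gripper_width: 0.006
```

```bash
python3 -c "
from h import *
goto(-100,-84,48);snap('scene','s3');snap('wrist','w3')
a=cv2.imread('pics/s3.png')[60:240,160:390]; cv2.imwrite('pics/s3c.png',cv2.resize(a,None,fx=3.3,fy=3.3,interpolation=2))"
```

```text
t 9.3 F [-0.4  0.4 -0.6] tip duct [-101.3  -84.1] h 112.8 w 0.01
rot [-0.001 -0.     0.   ] shift tool [64.8 -1.3  0.1] shift after rot [64.8 -1.3  0.1]
```

View pics/s3c.png

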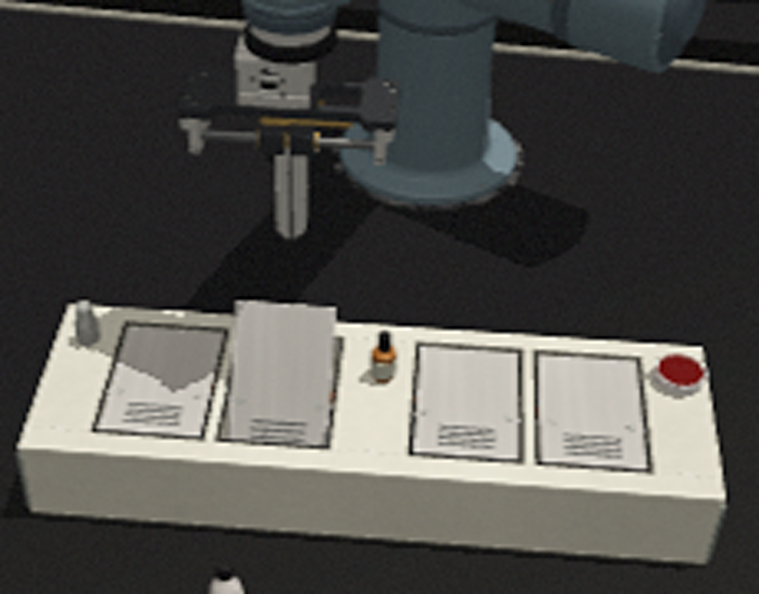

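The cover stays tipped, its raised edge at about y=303 in the crop, and nothing else has moved. I'll lower the tip, then push.

arm_command(moves=[{"rot": [0, 0, 0], "offset": [25, 0, 0], "gripper": 0}, {"rot": [0, 0, 0], "offset": [25, 0, 0], "gripper": 0}, {"rot": [0, 0, 0], "offset": [15, 0, 0], "gripper": 0}, {"rot": [0, 0, 0], "offset": [0, -10, 0], "gripper": 0}, {"rot": [0, 0, 0], "offset": [0, -10, 0], "gripper": 0}, {"rot": [0, 0, 0], "offset": [0, -8, 0], "gripper": 0}, {"rot": [0, 0, 0], "offset": [0, -5, 0], "gripper": 0}, {"rot": [0, 0, 0], "offset": [0, -5, 0], "gripper": 0}, {"rot": [0, 0, 0], "offset": [0, -5, 0], "gripper": 0}])

```text
t: 10.3
eef_pos: [0.4975, -0.0843, 0.1516]
orientation: [-0.484, 0.515, -0.485, -0.515]
force: [-1.8, 0.4, 0.7]
gripper_width: 0.006
```

arm_command(moves=[{"rot": [0, 0, 0], "offset": [0, -5, 0], "gripper": 0}, {"rot": [0, 0, 0], "offset": [0, -5, 0], "gripper": 0}, {"rot": [0, 0, 0], "offset": [0, -5, 0], "gripper": 0}, {"rot": [0, 0, 0], "offset": [0, -5, 0], "gripper": 0}])

```text
t: 10.7
eef_pos: [0.5175, -0.0831, 0.1513]
orientation: [-0.485, 0.515, -0.484, -0.515]
force: [-0.2, 1.1, 0.9]
gripper_width: 0.005
```

```bash
python3 -c "
from h import *
goto(-5,-84,48)"
```

```text
t 10.7 F [-0.2  1.1  0.9] tip duct [-36.1 -84.4] h 47.3 w 0.0
rot [-0. -0.  0.] shift tool [ -0.7 -31.1   0.4] shift after rot [ -0.7 -31.1   0.4]
```

arm_command(moves=[{"rot": [0, 0, 0], "offset": [0, -5, 0], "gripper": 0}, {"rot": [0, 0, 0], "offset": [0, -5, 0], "gripper": 0}, {"rot": [0, 0, 0], "offset": [0, -5, 0], "gripper": 0}, {"rot": [0, 0, 0], "offset": [0, -4, 0], "gripper": 0}, {"rot": [0, 0, 0], "offset": [0, -4, 0], "gripper": 0}, {"rot": [0, 0, 0], "offset": [0, -3, 0], "gripper": 0}, {"rot": [0, 0, 0], "offset": [0, 0, 0], "gripper": 0}])

```text
t: 11.4
eef_pos: [0.5434, -0.0814, 0.1512]
orientation: [-0.485, 0.515, -0.484, -0.515]
force: [-0.2, -0.7, -0.3]
gripper_width: 0.005
```

```bash
python3 -c "
from h import *
goto(-5,-84,48)"
```

```text
t 11.4 F [-0.2 -0.7 -0.3] tip duct [-10.2 -84.4] h 47.2 w 0.01
rot [0. 0. 0.] shift tool [-0.8 -5.2  0.4] shift after rot [-0.8 -5.2  0.4]
```

arm_command(moves=[{"rot": [0, 0, 0], "offset": [0, -2, 0], "gripper": 0}, {"rot": [0, 0, 0], "offset": [0, -2, 0], "gripper": 0}, {"rot": [0, 0, 0], "offset": [0, 0, 0], "gripper": 0}])

```text
t: 11.7
eef_pos: [0.5471, -0.0812, 0.1512]
orientation: [0.484, -0.515, 0.484, 0.515]
force: [-0.1, 0.0, -0.1]
gripper_width: 0.006
```

```bash
python3 -c "
from h import *
goto(-5,-84,48);snap('scene','s4');snap('wrist','w4')
a=cv2.imread('pics/s4.png')[80:230,170:350]; cv2.imwrite('pics/s4c.png',cv2.resize(a,None,fx=4,fy=4,interpolation=2))"
```

```text
t 11.7 F [-0.1  0.  -0.1] tip duct [ -6.4 -84.3] h 47.2 w 0.01
rot [ 0.  0. -0.] shift tool [-0.8 -1.4  0.3] shift after rot [-0.8 -1.4  0.3]
```

View pics/s4c.png

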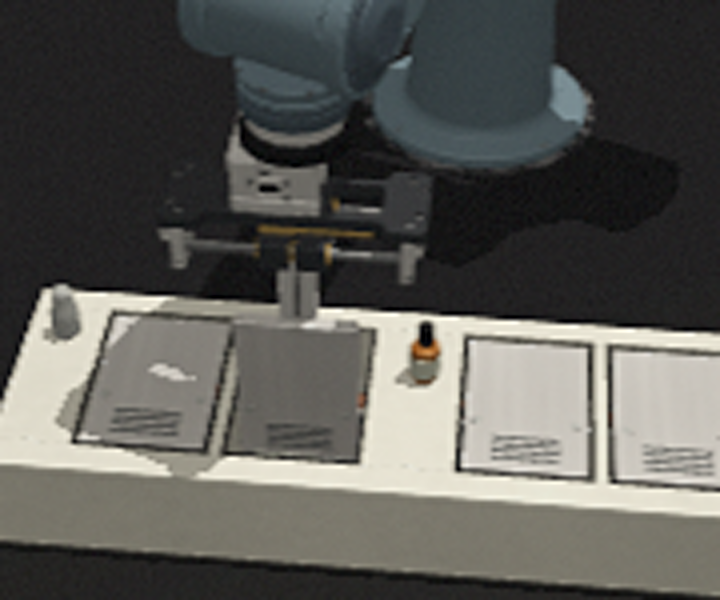

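View pics/w4.png

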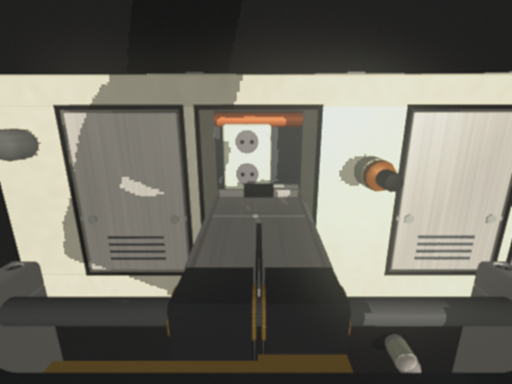

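The cover is upright and the wrist view shows its underside. The stop's spring has not been felt yet, so I'll go on gently until it is.

arm_command(moves=[{"rot": [0, 0, 0], "offset": [0, -1.5, 0], "gripper": 0}, {"rot": [0, 0, 0], "offset": [0, -1, 0], "gripper": 0}, {"rot": [0, 0, 0], "offset": [0, 0, 0], "gripper": 0}])

```text
t: 12.1
eef_pos: [0.5494, -0.081, 0.1511]
orientation: [0.484, -0.515, 0.485, 0.515]
force: [-1.2, -0.2, 0.2]
gripper_width: 0.005
```

arm_command(moves=[{"rot": [0, 0, 0], "offset": [0, -1, 0], "gripper": 0}, {"rot": [0, 0, 0], "offset": [0, -1, 0], "gripper": 0}, {"rot": [0, 0, 0], "offset": [0, 0, 0], "gripper": 0}])

```text
t: 12.4
eef_pos: [0.5508, -0.081, 0.1509]
orientation: [0.484, -0.514, 0.485, 0.516]
force: [-6.2, -1.4, 0.9]
gripper_width: 0.004
```

The stop pushes back with 6 N at x=-2.7 mm, which matches the 1.72 rad geometry. I'll back away slowly, lift and look.

arm_command(moves=[{"rot": [0, 0, 0], "offset": [0, 1, 0], "gripper": 0}, {"rot": [0, 0, 0], "offset": [0, 2, 0], "gripper": 0}, {"rot": [0, 0, 0], "offset": [0, 10, 0], "gripper": 0}, {"rot": [0, 0, 0], "offset": [0, 25, 0], "gripper": 0}, {"rot": [0, 0, 0], "offset": [0, 35, 0], "gripper": 0}, {"rot": [0, 0, 0], "offset": [-20, 35, 0], "gripper": 0}, {"rot": [0, 0, 0], "offset": [-40, 0, 0], "gripper": 0}, {"rot": [0, 0, 0], "offset": [-40, 0, 0], "gripper": 0}, {"rot": [0, 0, 0], "offset": [0, 0, 0], "gripper": 0}, {"rot": [0, 0, 0], "offset": [0, 0, 0], "gripper": 0}])

```text
t: 13.4
eef_pos: [0.4442, -0.0878, 0.2524]
orientation: [-0.485, 0.516, -0.484, -0.514]
force: [-0.2, -0.7, 0.4]
gripper_width: 0.005
```

```bash
python3 -c "
from h import *
goto(-5,-84,48);snap('scene','s5');snap('wrist','w5');snap('top','t5')
a=cv2.imread('pics/s5.png')[80:230,170:350]; cv2.imwrite('pics/s5c.png',cv2.resize(a,None,fx=4,fy=4,interpolation=2))
for ang in (1.5,1.57,1.65,1.72,1.8):
  c,s=np.cos(ang),np.sin(ang)
  # hinge 2.5 below top; local (x,z) -> x' = x c + z s ; h = -x s + z c
  pts=[]
  for y in(-39,-129):
    for lz in(2.5,-2.5):
      x,z=-90,lz; pts.append(duct2w(x*c+z*s,y,-2.5-x*s+z*c))
  print(ang,[n+str([proj(n,p).round(1).tolist() for p in pts]) for n in('s5','w5')])
"
```

```text
t 13.4 F [-0.2 -0.7  0.4] tip duct [-109.6  -84.7] h 148.4 w 0.0
rot [ 0.    -0.002  0.003] shift tool [ 100.8 -104.2    0.8] shift after rot [ 100.4 -104.6    0.7]
1.5 ['s5[[260.1, 159.0], [260.3, 157.9], [228.4, 156.8], [228.7, 155.8]]', 'w5[[301.9, 306.2], [302.0, 301.7], [213.7, 306.2], [213.5, 301.7]]']
1.57 ['s5[[259.9, 160.4], [260.1, 159.3], [228.1, 158.2], [228.4, 157.1]]', 'w5[[301.6, 311.4], [301.8, 307.3], [214.0, 311.4], [213.8, 307.3]]']
1.65 ['s5[[259.7, 162.2], [259.8, 160.9], [227.8, 160.0], [228.0, 158.7]]', 'w5[[301.2, 317.0], [301.5, 313.2], [214.3, 317.0], [214.1, 313.2]]']
1.72 ['s5[[259.5, 163.9], [259.6, 162.5], [227.4, 161.6], [227.7, 160.3]]', 'w5[[300.9, 321.4], [301.2, 317.9], [214.7, 321.4], [214.4, 317.9]]']
1.8 ['s5[[259.2, 165.9], [259.4, 164.5], [227.1, 163.7], [227.3, 162.3]]', 'w5[[300.4, 325.9], [300.7, 322.9], [215.2, 325.9], [214.9, 322.9]]']
```

View pics/s5c.png

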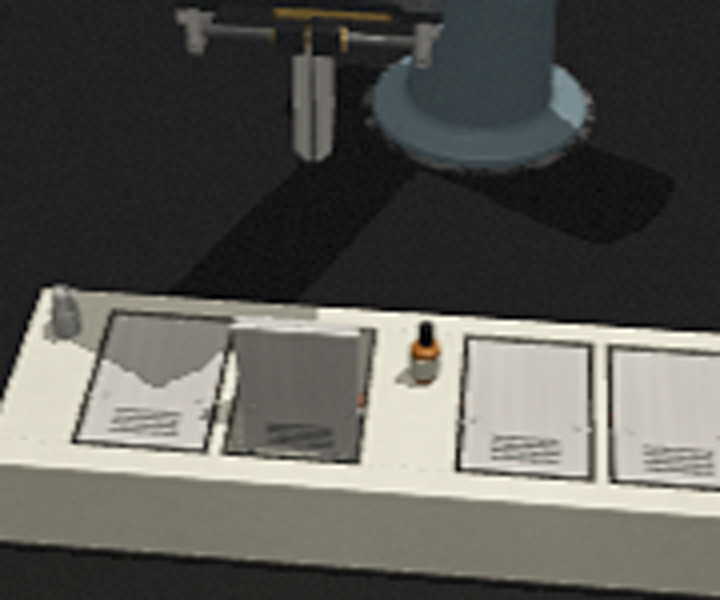

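View pics/w5.png

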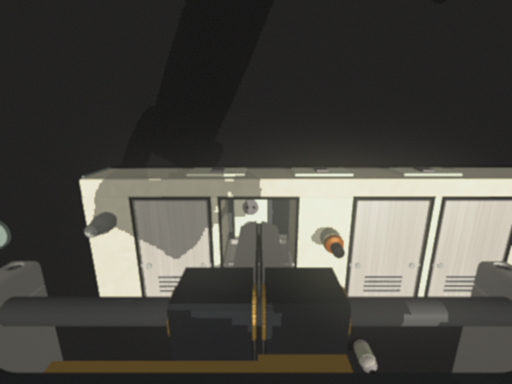

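In the crop the cover's front edge runs from about (232,322) to (358,330). That projects to an angle of about 1.70 rad, on the stop and past upright. The objective and oil bottle stand where they were, and so does the petri dish in the frame before. The robot is clear, so I'll compare the bystanders before and after, then hand in.

```bash
python3 -c "
from h import *
a=cv2.imread('pics/scene0.png');b=cv2.imread('pics/s5.png')
cv2.imwrite('pics/cmp.png',np.hstack([a[130:290,90:490],b[130:290,90:490]]))
print(ctrl.hand_in())"
```

```text
the job is handed in; nothing more can be done
None
```

View pics/cmp.png

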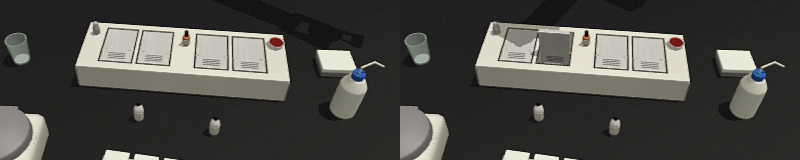

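Cover3 was the unlatched one; it now stands fully open on its stop, and I handed the job in at about 13.4 s.

- **Finding it:** I pressed covers 1, 2 and 3 with closed fingertips. Covers 1 and 2 gave only about 0.5 mm at 9–10 N on their catches. Cover3 yielded at 3–4 N, so I did not press cover4.
- **Opening it:** I pressed cover3 down 28 mm to tip it. Then I pushed its raised front edge over from the robot's side until the rubber stop pushed back with about 6 N, and backed away.
- **Last checks:** With the robot clear, the scene picture puts cover3 at about 1.70 rad, read from pixels to within about 0.05 rad. Before-and-after pictures show all the bystanders standing where they were. I viewed that comparison only after handing in. The largest force I read was about 11 N, and no check failed or disagreed.

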